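Put a dismantled robot kit back in its sorting trays

ROBOT

A 6-joint arm with a two-finger parallel gripper is mounted at the origin on the work surface. World frame = base frame: x ahead of the robot, y to its left, z up, the work surface at z = 0. Lengths are in m, angles in rad, forces in N, time in s.
With the tool pointing down it reaches from about 0.35 to 0.775 m from the base axis. Payload 5.5 kg.
Tool frame: the origin (TCP) lies on the centre line of the jaws, within the pads' length; the fingertips stand 11 mm ahead of it and the grasp point (between the pads) lies 8 mm behind it (env.tip_reach is the distance from the TCP to the fingertips, in m); z points along the fingers, x is the direction in which the jaws open and shut, and the axes are right-handed (so a half turn about z gives the same grasp; the last joint's range is limited). The gripper opens to 85 mm and grips with 20 to 120 N. Pads are 22 mm wide; open, the fingers measure 114 mm over their backs; the gripper's body (76 mm by 85 mm) begins 54 mm behind the grasp point. The pads swing forward as they close: fully open they stand 13 mm farther back than shut.
Start: joints at [0.993, 0.313, 0.046, 1.304, 0, 1.431], TCP at [0.244, 0.521, 0.242] pointing down, gripper open.
Joint ranges: [-2.76, 2.76], [-0.86, 1.69], [-1.03, 1.26], [-2.2, 2.34], [-1.47, 1.5], [-3.14, 3.14]. Speed limits (rad/s): [2.57, 2.57, 3.14, 3.14, 3.14, 3.14].

INTERFACE

Orientations are given as a unit quaternion [w, x, y, z].
In Python, from workcell import env gives the robot as it stands.
- The arm moves only by the tool carry_out, never from a script. Its argument "moves" is one flat list of numbers, 7 for each row, row after row: the gripper command: -1 is shut, 1 is fully open, values between are in proportion, then the shift along the tool's x, y, z in m, then the turn, a rotation vector about the tool's x, y, z in degrees. A call has exactly 5 rows; each row shifts and turns the pose as measured when the row begins, along the tool's axes as they then stand; what a row does not reach is not made up. A row lasts 1/8 s, in which the tool goes at most 62.5 mm and 10.7 degrees, less where a joint would pass 70% of its speed; a pose out of reach is approached as far as the arm can. A call is refused whole if a number of a shift passes 0.0625 or a number of a turn 10.7, either way. A call with a gripper value outside its range is refused whole. The fingers move at their own pace and stop on an object; "squeeze" is the grip in N (left out, the last holds). Time passes only in rows, so rows that do not move let the fingers close, or fill a call up. It gives the time, the measured TCP pose, the force and the opening at its end, in the units of the state.
- env.get_state(): the state, without advancing time (a new reading comes with each control period).
- env.read_camera(name): name is "scene" or "top" or "wrist"; returns the picture (384x512x3 uint8, red, green, blue); there is no depth.
- env.calibration(name): a dict with "camera_matrix" (3x3 intrinsics, pixels), "rvec" (rotation vector, rad) and "tvec" (3), from world to camera coordinates, as OpenCV has them; the wrist camera has in their place "hand_eye" (4x4, takes a point from camera to tool coordinates, whose origin is the TCP and whose axes are the tool frame's). Camera axes: x right, y down, z forward; pixel columns grow to the right and rows downward; lengths in m; the calibration is good to about 2 mm. The wrist camera is an equidistant fisheye: a pixel r from the principal point sees the ray r / f radians off the axis. A picture is of the moment at which its call begins: read the wrist's pose just before it. calibration takes no time and is no camera call.
- env.hand_in(): hands the job in, once; it reports no verdict.
The state is a dict: "clock": time; "joint_pos": joint angles; "qvel": joint speeds; "tau": joint torques, N m; "tcp_pos": TCP position; "orientation": TCP orientation; "wrist_force": force on the tool from outside, world axes, zero at the start; "ft_torque": the same for the moment, N m; "finger_gap": finger opening in m.
Only numpy, scipy, OpenCV 4.12 (cv2) and the standard library are available. Lean on these libraries where they do the work, as an engineer would, in place of code of your own. Each camera call takes 0.05 s, during which the arm holds its last target. There are 200 camera calls.

TASK

The class has taken a robot kit apart: sort the five kit parts back into the shallow grey trays, the two wheels into the longest tray, with two square bays, the two motors into the tray with two oblong bays, and the controller into the tray with the single bay. One part to a bay, lying flat on the bay's floor inside its walls, the motors and the controller the way up they lie now and lengthways in their bays; set them down rather than dropping them. Leave the computer mouse and the roll of tape where they are.

Things in the scene. Friction and masses are not known exactly. Their poses are not given: they have to be found in the camera images.
- wheel_a: Drive wheel lying flat: black rubber tyre with white hub faces, a plain disc 56 mm in diameter and 28 mm thick, about 40 g. Origin at its very centre (14 mm above what it lies on), z along its axle; both faces alike. Goes to the wheel tray, either bay.
- wheel_b: The second wheel, just like wheel_a. Drive wheel lying flat: black rubber tyre with white hub faces, a plain disc 56 mm in diameter and 28 mm thick, about 40 g. Origin at its very centre (14 mm above what it lies on), z along its axle; both faces alike. Goes to the wheel tray, either bay.
- motor_a: Kit motor: white and grey block 60 x 36 x 34 mm (x, y, z) with a grey round output hub 32 mm in diameter standing 12 mm out of its +x end, 72 mm long over all; about 70 g. Origin at the centre of its underside, midway along the 72 mm; x along its length towards the hub, z up. Grip across the 36 mm. Goes to the motor tray, either bay, hub at either end.
- motor_b: The second motor, just like motor_a. Kit motor: white and grey block 60 x 36 x 34 mm (x, y, z) with a grey round output hub 32 mm in diameter standing 12 mm out of its +x end, 72 mm long over all; about 70 g. Origin at the centre of its underside, midway along the 72 mm; x along its length towards the hub, z up. Grip across the 36 mm. Goes to the motor tray, either bay, hub at either end.
- controller: Kit controller: white box 88 x 56 x 32 mm (x, y, z) with a dark square screen and grey buttons on top and dark sockets along its long sides; about 180 g. Origin at the centre of its underside, x along its length, z up. Grip across the 56 mm. Goes to the controller tray, either end first.
- wheel_tray: Wheel tray, 90 x 177 mm outside (x, y), with one divider across its middle (at y = 0, running along x) making two square bays 84 x 85.5 mm inside, their centres at y = +43.5 mm and y = -43.5 mm. Fixed to the table; grey plastic, shallow, open on top; floor 3 mm thick, outer and dividing walls 3 mm thick, their tops 12 mm above the table. Origin at the centre of its underside (on the table), z up. 
- motor_tray: Motor tray, 104 x 141 mm outside (x, y), with one divider across its middle (at y = 0, running along x) making two oblong bays 98 mm (x) by 66 mm (y) inside, their centres at y = +34.5 mm and y = -34.5 mm. A motor lies in a bay with its length along the tray's x. Fixed to the table; grey plastic, shallow, open on top; floor 3 mm thick, outer and dividing walls 3 mm thick, their tops 12 mm above the table. Origin at the centre of its underside (on the table), z up. 
- controller_tray: Controller tray, 114 x 84 mm outside (x, y), a single bay 108 x 78 mm inside, centred on the origin. The controller lies with its length along the tray's x. Fixed to the table; grey plastic, shallow, open on top; floor 3 mm thick, outer and dividing walls 3 mm thick, their tops 12 mm above the table. Origin at the centre of its underside (on the table), z up. 
- mouse: Black computer mouse, 98 x 56 x 34 mm, loose, standing between two trays; not part of the kit, to be left alone. Origin at the centre of its underside, x along its length.
- tape: Roll of tape, a cardboard-brown ring lying flat, 72 mm outside and 52 mm inside diameter, 24 mm high, loose, between two trays; not part of the kit, to be left alone. Origin at the centre of its underside.
Mind the look-alikes: they are no part of the job. What is shaped like the motor_b but pink is not meant.

How it is judged:
At the end, for the whole second after the job is handed in: One wheel in each wheel bay, one motor in each motor bay, the controller in its own; off-centre by under 16 mm (wheels), 16 mm in x and 18 mm in y (motors), 14 mm (controller), within 4 mm of lying on the floor, tilt under 0.08 rad, motors and controller upright and lengthways (0.6 rad), at rest ((((x of wheel_a in the frame of wheel_tray between -0.016 and 0.016 m and y of wheel_a in the frame of wheel_tray between 0.0275 and 0.0595 m and z of wheel_a in the frame of wheel_tray between 0.013 and 0.021 m) and (x of wheel_b in the frame of wheel_tray between -0.016 and 0.016 m and y of wheel_b in the frame of wheel_tray between -0.0595 and -0.0275 m and z of wheel_b in the frame of wheel_tray between 0.013 and 0.021 m)) or ((x of wheel_a in the frame of wheel_tray between -0.016 and 0.016 m and y of wheel_a in the frame of wheel_tray between -0.0595 and -0.0275 m and z of wheel_a in the frame of wheel_tray between 0.013 and 0.021 m) and (x of wheel_b in the frame of wheel_tray between -0.016 and 0.016 m and y of wheel_b in the frame of wheel_tray between 0.0275 and 0.0595 m and z of wheel_b in the frame of wheel_tray between 0.013 and 0.021 m))) and (((x of motor_a in the frame of motor_tray between -0.016 and 0.016 m and y of motor_a in the frame of motor_tray between 0.0165 and 0.0525 m and z of motor_a in the frame of motor_tray between -0.001 and 0.007 m) and (x of motor_b in the frame of motor_tray between -0.016 and 0.016 m and y of motor_b in the frame of motor_tray between -0.0525 and -0.0165 m and z of motor_b in the frame of motor_tray between -0.001 and 0.007 m)) or ((x of motor_a in the frame of motor_tray between -0.016 and 0.016 m and y of motor_a in the frame of motor_tray between -0.0525 and -0.0165 m and z of motor_a in the frame of motor_tray between -0.001 and 0.007 m) and (x of motor_b in the frame of motor_tray between -0.016 and 0.016 m and y of motor_b in the frame of motor_tray between 0.0165 and 0.0525 m and z of motor_b in the frame of motor_tray between -0.001 and 0.007 m))) and x of controller in the frame of controller_tray between -0.014 and 0.014 m and y of controller in the frame of controller_tray between -0.014 and 0.014 m and z of controller in the frame of controller_tray between -0.001 and 0.007 m and angle between the z axis of each of wheel_a, wheel_b and the z axis of wheel_tray, either way round below 0.08 rad and linear speed of each of wheel_a, motor_a, controller, wheel_b, motor_b below 0.02 m/s and angular speed of each of wheel_a, motor_a, controller, wheel_b, motor_b below 0.2 rad/s and angle between each of motor_a, controller, motor_b's own z axis and vertical below 0.08 rad and angle between the x axis of each of motor_a, motor_b and the x axis of motor_tray, either way round below 0.6 rad and angle between the x axis of controller and the x axis of controller_tray, either way round below 0.6 rad); the robot touches nothing.
It fails at once if the computer mouse or the roll of tape is moved by more than 20 mm (distance of any of mouse, tape from where it was at the start of the episode above 0.02 m).
It fails at once if a kit part is dropped or thrown down (faster than 0.7 m/s close above the table, as after a fall of about 25 mm or more) ((height (world z) of wheel_a below 0.04 m and linear speed of wheel_a above 0.7 m/s) or (height (world z) of motor_a below 0.03 m and linear speed of motor_a above 0.7 m/s) or (height (world z) of controller below 0.03 m and linear speed of controller above 0.7 m/s) or (height (world z) of wheel_b below 0.04 m and linear speed of wheel_b above 0.7 m/s) or (height (world z) of motor_b below 0.03 m and linear speed of motor_b above 0.7 m/s)).
It also fails if it takes over 118 s, if anything falls off the work surface, if the arm or the gripper's body presses on something with over 40 N, if the wrist force passes 120 N, or if a joint passes its speed limit or range.

## Working session

There is one attempt and no reset: what is moved stays moved. The work goes in short steps, Python scripts to look and compute and a tool call to move; the robot and the scene stay as the last step left them, time stands still between calls to the robot, and variables do not carry over. Pictures are saved under pics/ and viewed, about 12 in all and at most 16, crops included, and the job is handed in when it is done.

Besides the shell and the picture viewer there is one more tool, called after "Emit:" as name(argument=value, ...) on one line, values as JSON. carry_out: Moves the arm, as the interface text tells. Its arguments: {"type":"object","properties":{"moves":{"type":"array"},"squeeze":{"type":"number"}},"required":["moves"]}

```bash
mkdir -p pics; ls
python3 - <<'E'
from workcell import env
import cv2,json
s=env.get_state(); print(s)
for n in("top","scene"):
    im=env.read_camera(n); cv2.imwrite(f"pics/{n}0.png",cv2.resize(im[:,:,::-1],None,fx=1.5,fy=1.5)); cv2.imwrite(f"{n}0_raw.png",im[:,:,::-1])
    print(env.calibration(n))
print(env.calibration("wrist"))
E
```

```text
pics
{'clock': 0.0, 'joint_pos': array([ 9.93378221e-01,  3.13996975e-01,  4.49611413e-02,  1.30356463e+00,
       -3.38896602e-06,  1.43116666e+00]), 'qvel': array([-0.00084575,  0.00167108, -0.00178088,  0.00018117, -0.00064796,
       -0.00013723]), 'tau': array([-1.26609930e-04, -4.80636334e+01,  2.98528594e+01,  1.95840007e-02,
       -2.43947243e-04, -3.16077468e-06]), 'tcp_pos': array([0.24352188, 0.52035063, 0.24140348]), 'orientation': array([ 3.75022955e-04,  8.43782066e-01,  5.36685208e-01, -8.20417627e-04]), 'wrist_force': array([ 0.59545268,  0.11527769, -0.42170782]), 'ft_torque': array([0.00271381, 0.0325426 , 0.02447921]), 'finger_gap': 0.08527251987470545}
{'camera_matrix': array([[395.26638357,   0.        , 253.62916641],
       [  0.        , 395.26638357, 187.38157514],
       [  0.        ,   0.        ,   1.        ]]), 'rvec': array([ 2.19402141, -2.14143244,  0.05174461]), 'tvec': array([0.00837567, 0.4876928 , 0.89348606])}
{'camera_matrix': array([[417.81638643,   0.        , 259.0127074 ],
       [  0.        , 417.81638643, 198.21814062],
       [  0.        ,   0.        ,   1.        ]]), 'rvec': array([ 2.14668226,  0.97887737, -0.44351621]), 'tvec': array([-0.30683706, -0.2144332 ,  1.27944312])}
{'camera_matrix': array([[297.31863964,   0.        , 255.4456592 ],
       [  0.        , 297.31863964, 192.68461921],
       [  0.        ,   0.        ,   1.        ]]), 'hand_eye': array([[ 9.99999765e-01,  4.13100547e-04,  5.47157158e-04,
         1.85297018e-04],
       [-5.65559411e-04,  9.48167191e-01,  3.17771393e-01,
        -8.16932947e-02],
       [-3.87524929e-04, -3.17771628e-01,  9.48167202e-01,
        -1.30964460e-01],
       [ 0.00000000e+00,  0.00000000e+00,  0.00000000e+00,
         1.00000000e+00]])}
```

View pics/top0.png

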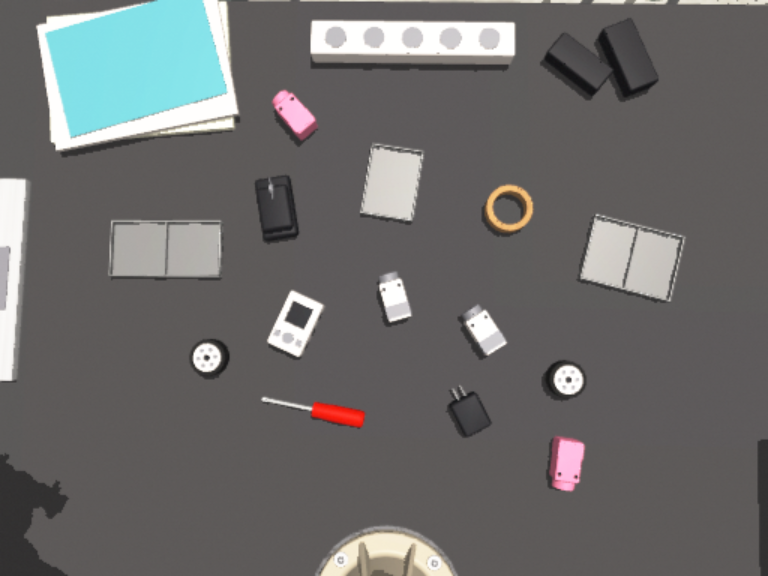

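View pics/scene0.png

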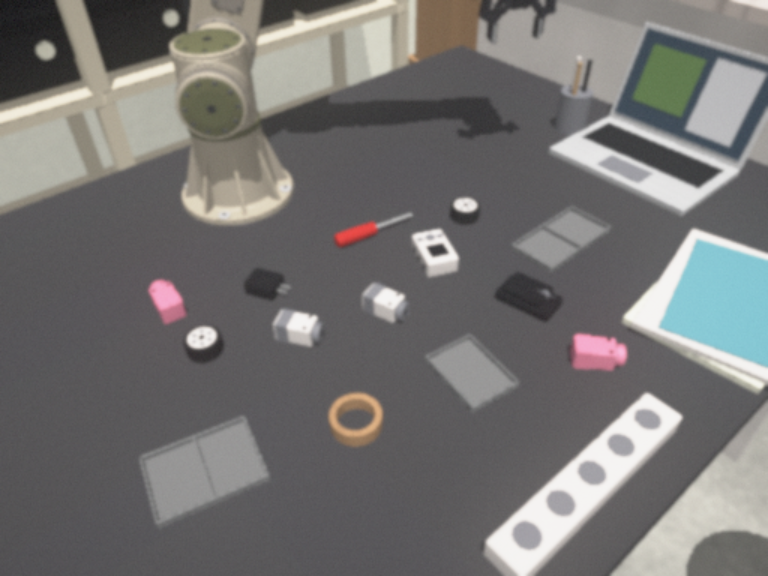

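The top view shows these positions (1.5x pixels):
- **Trays:** wheel tray (166,249), controller tray (392,183), motor tray (632,258).
- **Kit parts:** white/grey motors (395,297) and (483,330), wheels (208,358) and (568,380), controller (296,324).
- **Left alone:** mouse (277,207), tape (509,209), and the pink look-alikes at (295,115) and (567,463). The task excludes the pink ones, and the two white ones fit "white and grey".

The arm is out of view.

```bash
cat > h.py <<'E'
import numpy as np, cv2
from scipy.spatial.transform import Rotation as R
from workcell import env
def cast(n,px,z):
    c=env.calibration(n); M=cv2.Rodrigues(c["rvec"])[0]; t=c["tvec"]
    o=-M.T@t; px=np.atleast_2d(np.float64(px))
    d=np.c_[px,np.ones(len(px))]@np.linalg.inv(c["camera_matrix"]).T@M
    return o+d*((z-o[2])/d[:,2])[:,None]
def castw(px,z,s=None):
    c=env.calibration("wrist"); K=c["camera_matrix"]; s=s or env.get_state()
    px=np.atleast_2d(np.float64(px)); v=(px-K[:2,2])/K[0,0]; r=np.linalg.norm(v,axis=1)
    d=np.c_[v/r[:,None]*np.sin(r)[:,None],np.cos(r)]
    q=s["orientation"]; Rt=R.from_quat([*q[1:],q[0]]).as_matrix(); H=c["hand_eye"]
    o=s["tcp_pos"]+Rt@H[:3,3]; d=d@(Rt@H[:3,:3]).T
    return o+d*((z-o[2])/d[:,2])[:,None]
def plan(x,y,z,yaw,n=5,g=1):
    """rows from here to TCP target with jaw axis at yaw (deg, mod 180), tool down"""
    s=env.get_state(); q=s["orientation"]; r=R.from_quat([*q[1:],q[0]]); p=s["tcp_pos"]
    X=r.as_matrix()[:,0]; cur=np.degrees(np.arctan2(X[1],X[0]))
    best=[]
    for k in(-2,-1,0,1,2):
        w=yaw+180*k; j6=np.arctan2(y,x)+np.pi/2-np.radians(w)
        if abs(j6)<2.9: best.append((abs(w-cur),w))
    w=min(best)[1]; a=np.radians(w)
    T=R.from_matrix(np.array([[np.cos(a),np.sin(a),0],[np.sin(a),-np.cos(a),0],[0,0,-1]]).T.T)
    rv=(r.inv()*T).as_rotvec(); dp=(np.array([x,y,z])-p)/n
    print("at",p.round(4),"yaw",round(cur,1),"gap",round(s["finger_gap"],4),"->yaw",round(w,1),"rot",np.degrees(rv).round(1),"t",round(s["clock"],2))
    rows=[]
    for i in range(n):
        ri=r*R.from_rotvec(rv*i/n); d=ri.inv().apply(dp)
        rows+= [g,*d.round(4),*np.degrees(rv/n).round(2)]
        print([g,*(float(v) for v in d.round(4)),*(float(v) for v in np.degrees(rv/n).round(1))])
E
python3 - <<'E'
from h import *
im=cv2.imread("top0_raw.png"); hsv=cv2.cvtColor(im,cv2.COLOR_BGR2HSV)
m=((hsv[...,2]>105)&(hsv[...,1]<60)).astype(np.uint8)
m=cv2.morphologyEx(m,cv2.MORPH_CLOSE,np.ones((5,5)))
objs={"wtray":(166,249,.012),"ctray":(392,183,.012),"mtray":(632,258,.012),"m1":(395,297,.02),"m2":(483,330,.02),"w1":(208,358,.028),"w2":(568,380,.028),"ctl":(296,324,.02)}
n,L,st,ce=cv2.connectedComponentsWithStats(m)
for k,(u,v,z) in objs.items():
    i=np.argmin([np.hypot(*(ce[j]-[u/1.5,v/1.5])) if st[j,4]>30 else 999 for j in range(n)])
    c=cv2.findContours((L==i).astype(np.uint8),cv2.RETR_EXTERNAL,cv2.CHAIN_APPROX_NONE)[0][0]
    w=cast("top",c.reshape(-1,2),z)[:,:2].astype(np.float32)
    (cx,cy),(a,b),th=cv2.minAreaRect(w)
    if a<b: a,b,th=b,a,th+90
    print(k,"c",round(cx,4),round(cy,4),"size",round(a*1e3),round(b*1e3),"long yaw",round(th,1), "dist",round(np.hypot(cx,cy),3))
o=hsv; t=((hsv[...,0]>8)&(hsv[...,0]<22)&(hsv[...,1]>100)).astype(np.uint8)
print("tape",cast("top",np.argwhere(t)[:,::-1].mean(0),.012), "mouse",cast("top",[277/1.5,207/1.5],.017))
print(env.tip_reach)
E
```

```text
wtray c 0.5332 0.3611 size 180 90 long yaw 91.2 dist 0.644
ctray c 0.6463 0.0063 size 115 85 long yaw 172.0 dist 0.646
mtray c 0.5352 -0.3647 size 145 105 long yaw 76.4 dist 0.648
m1 c 0.4659 -0.0005 size 74 39 long yaw 17.3 dist 0.466
m2 c 0.418 -0.138 size 75 41 long yaw 34.5 dist 0.44
w1 c 0.3653 0.2827 size 43 42 long yaw 136.7 dist 0.462
w2 c 0.3471 -0.2631 size 42 42 long yaw 91.6 dist 0.436
ctl c 0.4201 0.1489 size 91 61 long yaw 157.1 dist 0.446
tape [[ 0.60682311 -0.17551553  0.012     ]] mouse [[0.60001782 0.1851706  0.017     ]]
0.011
```

```bash
python3 -c "
from h import *
plan(.3653,.2827,.12,40)"
```

```text
at [0.2435 0.5204 0.2415] yaw 64.9 gap 0.0852 ->yaw 40 rot [ 0.   0.1 24.9] t 0.1
[1, -0.0327, 0.0422, 0.0243, 0.0, 0.0, 5.0]
[1, -0.0289, 0.0449, 0.0243, 0.0, 0.0, 5.0]
[1, -0.0249, 0.0472, 0.0243, 0.0, 0.0, 5.0]
[1, -0.0207, 0.0492, 0.0243, 0.0, 0.0, 5.0]
[1, -0.0164, 0.0508, 0.0243, 0.0, 0.0, 5.0]
```

Emit:
carry_out(moves=[1,-0.033,0.042,0.024,0,0,5,1,-0.029,0.045,0.024,0,0,5,1,-0.025,0.047,0.024,0,0,5,1,-0.021,0.049,0.024,0,0,5,1,-0.016,0.051,0.024,0,0,5], squeeze=40)

```text
clock: 0.72
tcp_pos: [0.3661, 0.2799, 0.1181]
orientation: [-0.001, 0.941, 0.339, 0.001]
wrist_force: [1.3, 1.7, 0.2]
finger_gap: 0.0852
```

```bash
python3 -c "
from h import *
s=env.get_state(); im=env.read_camera('wrist'); cv2.imwrite('pics/w1.png',im[:,:,::-1])
print(castw([[256,193]],.02,s))
plan(.3653,.2827,.12,40,2)"
```

```text
[[0.36385966 0.28422192 0.02      ]]
at [0.3667 0.2741 0.115 ] yaw 39.1 gap 0.0855 ->yaw 40 rot [ 0.1  0.2 -0.9] t 0.78
[1, 0.0022, -0.0038, -0.0025, 0.1, 0.1, -0.4]
[1, 0.0022, -0.0038, -0.0025, 0.1, 0.1, -0.4]
```

View pics/w1.png

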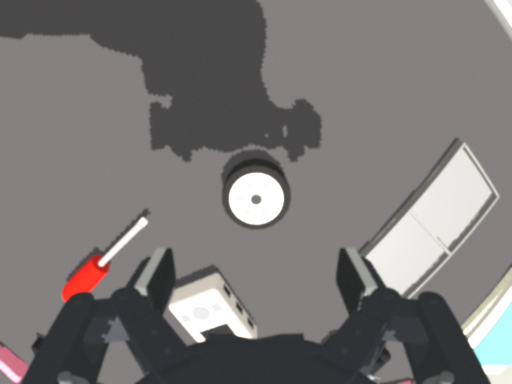

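The wheel's hub is at (256,199) on the wrist view, which agrees with the top-view estimate.

Emit:
carry_out(moves=[1,0.004,-0.008,0.02,0,0,0,1,0,0,0.03,0,0,0,1,0,0,0.022,0,0,0,1,0,0,0.012,0,0,0,1,0,0,0,0,0,0])

```text
clock: 1.4
tcp_pos: [0.3646, 0.279, 0.0271]
orientation: [0.002, 0.944, 0.331, -0.003]
wrist_force: [0.3, 0.5, -0.1]
finger_gap: 0.0855
```

```bash
python3 -c "
from h import *
plan(.3645,.2835,.021,40,1)"
```

```text
at [0.3646 0.279  0.0271] yaw 38.7 gap 0.0855 ->yaw 40 rot [ 0.1  0.4 -1.3] t 1.4
[1, 0.0027, -0.0036, 0.0061, 0.1, 0.4, -1.3]
```

Emit:
carry_out(moves=[1,0.003,-0.004,0.006,0,0.4,-1,-1,0,0,0,0,0,0,-1,0,0,0,0,0,0,-1,0,0,0,0,0,0,-1,0,0,0,0,0,0])

```text
clock: 2.02
tcp_pos: [0.3661, 0.2857, 0.0235]
orientation: [0.001, 0.94, 0.341, 0.003]
wrist_force: [-0.0, 0.6, -0.2]
finger_gap: 0.0542
```

```bash
python3 -c "
from h import *
plan(.3645,.2835,.11,40,3,-1);plan(.5323,.4046,.11,40,5,-1)"
```

```text
at [0.3661 0.2857 0.0235] yaw 39.8 gap 0.0542 ->yaw 40 rot [ 0.2 -0.3 -0.2] t 2.02
[-1, -0.0007, 0.0003, -0.0288, 0.1, -0.1, -0.1]
[-1, -0.0008, 0.0003, -0.0288, 0.1, -0.1, -0.1]
[-1, -0.0008, 0.0002, -0.0288, 0.1, -0.1, -0.1]
at [0.3661 0.2857 0.0235] yaw 39.8 gap 0.0542 ->yaw 40 rot [ 0.2 -0.3 -0.2] t 2.02
[-1, 0.0408, 0.0031, -0.0171, 0.0, -0.1, -0.0]
[-1, 0.0408, 0.0031, -0.0171, 0.0, -0.1, -0.0]
[-1, 0.0408, 0.0031, -0.0172, 0.0, -0.1, -0.0]
[-1, 0.0408, 0.0031, -0.0172, 0.0, -0.1, -0.0]
[-1, 0.0408, 0.0031, -0.0173, 0.0, -0.1, -0.0]
```

Emit:
carry_out(moves=[-1,0,0,-0.04,0,0,0,-1,0.04,0.003,-0.04,0,0,0,-1,0.06,0.005,0,0,0,0,-1,0.06,0.004,0,0,0,0,-1,0.035,0.003,0,0,0,0])

```text
clock: 2.65
tcp_pos: [0.526, 0.4, 0.1062]
orientation: [0.001, 0.94, 0.34, 0.002]
wrist_force: [-0.5, -0.2, -0.8]
finger_gap: 0.0541
```

```bash
python3 -c "
from h import *
plan(.5323,.4046,.04,40,1,-1)"
```

```text
at [0.526  0.4    0.1062] yaw 39.8 gap 0.0541 ->yaw 40 rot [ 0.1 -0.2 -0.2] t 2.65
[-1, 0.0076, 0.0004, 0.0662, 0.1, -0.2, -0.2]
```

Emit:
carry_out(moves=[-1,0.007,0,0,0,0,0,-1,0,0,0.02,0,0,0,-1,0,0,0.025,0,0,0,-1,0,0,0.018,0,0,0,-1,0,0,0,0,0,0])

```text
clock: 3.28
tcp_pos: [0.5301, 0.4036, 0.04]
orientation: [0.001, 0.94, 0.34, -0.0]
wrist_force: [0.7, -0.5, -1.0]
finger_gap: 0.0544
```

```bash
python3 -c "
from h import *
s=env.get_state();im=env.read_camera('wrist'); cv2.imwrite('pics/w2.png',im[:,:,::-1])
t=env.read_camera('top'); cv2.imwrite('t2.png',t[:,:,::-1])
plan(.5323,.4046,.0275,40,1,-1)"
```

```text
at [0.5316 0.4045 0.042 ] yaw 39.8 gap 0.0541 ->yaw 40 rot [ 0.1 -0.1 -0.2] t 3.38
[-1, 0.0005, 0.0004, 0.0146, 0.1, -0.1, -0.2]
```

View pics/w2.png

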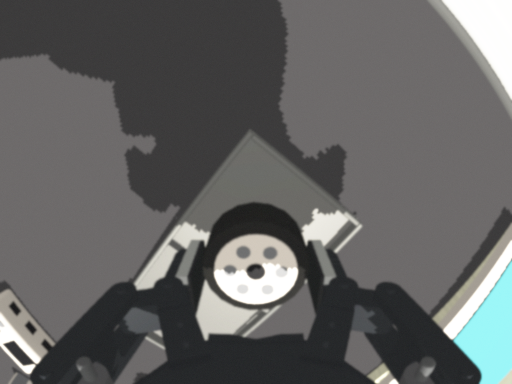

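The wheel sits level in the jaws over the far bay (255,270), so I'm lowering and releasing it.

Emit:
carry_out(moves=[-1,0,0,0.009,0,0,0,-1,0,0,0.005,0,0,0,-1,0,0,0,0,0,0,-1,0,0,0,0,0,0,-1,0,0,0,0,0,0])

```text
clock: 4.0
tcp_pos: [0.5332, 0.4055, 0.03]
orientation: [0.0, 0.94, 0.34, 0.004]
wrist_force: [0.1, 0.2, -0.7]
finger_gap: 0.0544
```

```bash
python3 -c "
from h import *
plan(.5323,.4046,.0265,40,1,-1)"
```

```text
at [0.5332 0.4055 0.03  ] yaw 39.8 gap 0.0544 ->yaw 40 rot [ 0.2 -0.4 -0.2] t 4.0
[-1, -0.0013, 0.0001, 0.0035, 0.2, -0.4, -0.2]
```

Emit:
carry_out(moves=[-1,0,0,0.003,0,0,0,-1,0,0,0.001,0,0,0,1,0,0,0,0,0,0,1,0,0,0,0,0,0,1,0,0,0,0,0,0])

```text
clock: 4.62
tcp_pos: [0.5336, 0.4057, 0.0262]
orientation: [0.0, 0.94, 0.34, 0.004]
wrist_force: [0.0, 0.0, -0.1]
finger_gap: 0.0854
```

Emit:
carry_out(moves=[1,0,0,-0.03,0,0,0,1,0,0,-0.06,0,0,0,1,0,0,-0.05,0,0,0,1,0,0,-0.01,0,0,0,1,0,0,0,0,0,0])

```text
clock: 5.25
tcp_pos: [0.5316, 0.4047, 0.1788]
orientation: [0.0, 0.94, 0.34, 0.003]
wrist_force: [0.1, 0.1, 0.0]
finger_gap: 0.0851
```

```bash
python3 -c "
from h import *
im=env.read_camera('wrist'); cv2.imwrite('pics/w3.png',im[:,:,::-1])
plan(.4201,.1489,.13,67.1)"
```

```text
at [0.5315 0.4047 0.1783] yaw 39.8 gap 0.0851 ->yaw 67.1 rot [  0.2  -0.2 -27.3] t 5.3
[1, -0.0499, 0.025, 0.0095, 0.0, -0.0, -5.5]
[1, -0.052, 0.0202, 0.0095, 0.0, -0.0, -5.5]
[1, -0.0537, 0.0151, 0.0096, 0.0, -0.0, -5.5]
[1, -0.0549, 0.01, 0.0096, 0.0, -0.0, -5.5]
[1, -0.0556, 0.0047, 0.0096, 0.0, -0.0, -5.5]
```

View pics/w3.png

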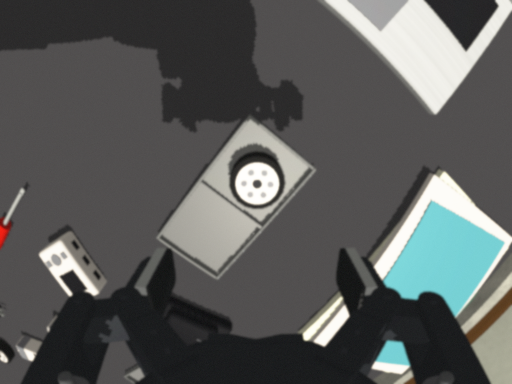

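Wheel one is flat and centred in the far bay (257,184). Next is the controller.

Emit:
carry_out(moves=[1,-0.05,0.025,0.0,0,0,-5.5,1,-0.055,0.021,0.01,0,0,-5.5,1,-0.058,0.016,0.012,0,0,-5.5,1,-0.058,0.01,0.014,0,0,-5.5,1,-0.035,0.003,0.01,0,0,-5])

```text
clock: 5.92
tcp_pos: [0.4178, 0.1531, 0.1199]
orientation: [-0.001, 0.83, 0.558, -0.004]
wrist_force: [-0.4, 0.5, 0.4]
finger_gap: 0.0856
```

```bash
python3 -c "
from h import *
plan(.4201,.1489,.03,67.1,1)"
```

```text
at [0.4178 0.1531 0.1199] yaw 67.9 gap 0.0856 ->yaw 67.1 rot [-0.3  0.4  0.8] t 5.92
[1, -0.0025, 0.0042, 0.0899, -0.3, 0.4, 0.8]
```

Emit:
carry_out(moves=[1,0,0.003,0,0,0,0,1,0,0,0,0,0,0,1,0,0,0.02,0,0,0,1,0,0,0.02,0,0,0,1,0,0,0,0,0,0])

```text
clock: 6.55
tcp_pos: [0.4183, 0.1524, 0.0753]
orientation: [-0.002, 0.83, 0.557, -0.007]
wrist_force: [-0.1, -0.1, -0.1]
finger_gap: 0.0856
```

```bash
python3 -c "
from h import *
s=env.get_state();im=env.read_camera('wrist'); cv2.imwrite('pics/w4.png',im[:,:,::-1])
plan(.4201,.1489,.021,67.1,1)
hsv=cv2.cvtColor(im,cv2.COLOR_RGB2HSV); m=((hsv[...,2]>150)&(hsv[...,1]<60)).astype(np.uint8)
m=cv2.morphologyEx(m,cv2.MORPH_CLOSE,np.ones((15,15)))
for c in cv2.findContours(m,cv2.RETR_EXTERNAL,cv2.CHAIN_APPROX_NONE)[0]:
    if cv2.contourArea(c)>1500:
        w=castw(c.reshape(-1,2),.03,s)[:,:2].astype(np.float32); print(cv2.boundingRect(c),cv2.minAreaRect(w))
"
```

```text
at [0.419  0.1525 0.0761] yaw 67.8 gap 0.0858 ->yaw 67.1 rot [-0.6  0.5  0.7] t 6.6
[1, -0.0024, 0.0029, 0.0551, -0.6, 0.5, 0.7]
(0, 268, 41, 64) ((0.42141076922416687, -0.12194603681564331), (0.05583367496728897, 0.0965421050786972), 36.456756591796875)
(420, 190, 92, 113) ((0.5175895094871521, 0.3118138015270233), (0.10325705260038376, 0.08891980350017548), 88.87151336669922)
(208, 156, 91, 131) ((0.41803914308547974, 0.15008459985256195), (0.057395413517951965, 0.09397423267364502), 66.66873168945312)
```

View pics/w4.png

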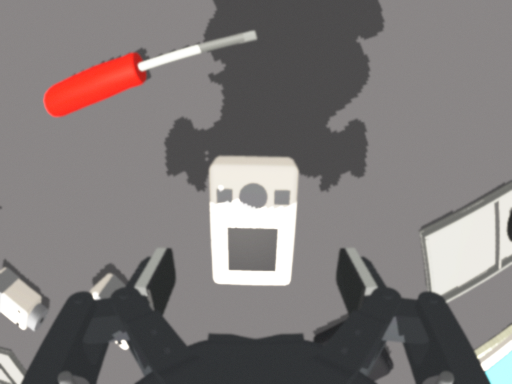

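The controller shows at (254,220), square between the jaws. The wrist fit (0.418, 0.150) agrees.

Emit:
carry_out(moves=[1,-0.001,0.003,0.02,-0.3,0.3,0.7,1,0,0,0.022,0,0,0,1,0,0,0.011,0,0,0,1,0,0,0.004,0,0,0,1,0,0,0,0,0,0])

```text
clock: 7.22
tcp_pos: [0.426, 0.153, 0.0214]
orientation: [0.0, 0.833, 0.553, 0.001]
wrist_force: [-0.5, -0.2, 0.3]
finger_gap: 0.0853
```

Emit:
carry_out(moves=[-1,0,0,0,0,0,0,-1,0,0,0,0,0,0,-1,0,0,0,0,0,0,-1,0,0,0,0,0,0,-1,0,0,0,0,0,0], squeeze=60)

```text
clock: 7.85
tcp_pos: [0.4267, 0.153, 0.023]
orientation: [0.001, 0.833, 0.553, 0.001]
wrist_force: [0.0, 0.0, -1.5]
finger_gap: 0.0547
```

```bash
python3 -c "
from h import *
plan(.6463,.0063,.13,82)"
```

```text
at [0.4267 0.153  0.023 ] yaw 67.2 gap 0.0547 ->yaw 82 rot [  0.2  -0.1 -14.8] t 7.85
[1, -0.01, 0.0519, -0.0213, 0.0, -0.0, -3.0]
[1, -0.0126, 0.0513, -0.0213, 0.0, -0.0, -3.0]
[1, -0.0153, 0.0506, -0.0213, 0.0, -0.0, -3.0]
[1, -0.0179, 0.0497, -0.0213, 0.0, -0.0, -3.0]
[1, -0.0204, 0.0487, -0.0214, 0.0, -0.0, -3.0]
```

Emit:
carry_out(moves=[-1,0,0,-0.035,0,0,0,-1,-0.012,0.04,-0.045,0,0,-3,-1,-0.014,0.055,-0.01,0,0,-4,-1,-0.018,0.055,0,0,0,-4,-1,-0.02,0.05,0,0,0,-3])

```text
clock: 8.48
tcp_pos: [0.5986, 0.0323, 0.1142]
orientation: [-0.001, 0.755, 0.656, -0.0]
wrist_force: [1.5, 0.0, -2.3]
finger_gap: 0.0548
```

```bash
python3 -c "
from h import *
plan(.652,.0055,.06,82,1,-1)"
```

```text
at [0.5986 0.0323 0.1142] yaw 82.0 gap 0.0548 ->yaw 82 rot [-0.1 -0.  -0. ] t 8.47
[-1, -0.0192, 0.0567, 0.0541, -0.1, -0.0, -0.0]
```

Emit:
carry_out(moves=[-1,-0.012,0.035,0,0,0,0,-1,-0.005,0.014,0.01,0,0,0,-1,0,0,0.02,0,0,0,-1,0,0,0.02,0,0,0,-1,0,0,0,0,0,0])

```text
clock: 9.1
tcp_pos: [0.6457, 0.0061, 0.0579]
orientation: [-0.003, 0.756, 0.655, -0.002]
wrist_force: [-0.6, 0.4, -2.9]
finger_gap: 0.0548
```

```bash
python3 -c "
from h import *
im=env.read_camera('wrist'); cv2.imwrite('pics/w5.png',im[:,:,::-1])
plan(.652,.0055,.026,82,1,-1)"
```

```text
at [0.6464 0.0061 0.0591] yaw 81.8 gap 0.0544 ->yaw 82 rot [-0.3 -0.1 -0.2] t 9.15
[-1, 0.0002, 0.0058, 0.033, -0.3, -0.1, -0.2]
```

View pics/w5.png

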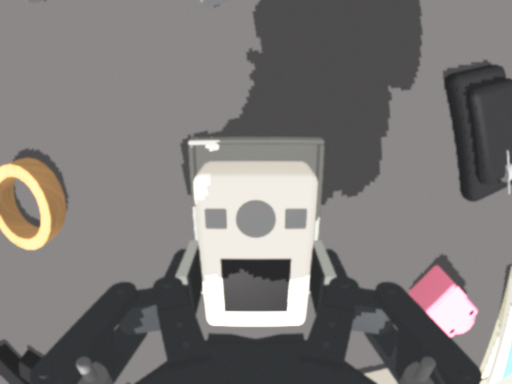

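The controller is centred across its tray, whose near edge is at (256,142). I'm lowering it.

Emit:
carry_out(moves=[-1,0,0.006,0.012,0,0,0,-1,0,0,0.012,0,0,0,-1,0,0,0.005,0,0,0,-1,0,0,0,0,0,0,-1,0,0,0,0,0,0])

```text
clock: 9.78
tcp_pos: [0.6534, 0.006, 0.03]
orientation: [-0.002, 0.755, 0.655, -0.001]
wrist_force: [0.7, 0.3, -2.0]
finger_gap: 0.0542
```

```bash
python3 -c "
from h import *
plan(.652,.0055,.026,82,1,-1)"
```

```text
at [0.6534 0.006  0.03  ] yaw 81.9 gap 0.0542 ->yaw 82 rot [-0.2 -0.1 -0.1] t 9.78
[-1, -0.0007, -0.0013, 0.004, -0.2, -0.1, -0.1]
```

Emit:
carry_out(moves=[-1,0,-0.001,0.003,0,0,0,-1,0,0,0.001,0,0,0,0.8,0,0,0,0,0,0,0.8,0,0,0,0,0,0,0.8,0,0,0,0,0,0])

```text
clock: 10.4
tcp_pos: [0.6539, 0.0059, 0.0279]
orientation: [-0.0, 0.755, 0.655, 0.001]
wrist_force: [-0.6, -0.4, -0.8]
finger_gap: 0.0766
```

Emit:
carry_out(moves=[1,0,0,-0.03,0,0,0,1,0,0,-0.05,0,0,0,1,0,-0.04,-0.03,0,0,0,1,0,-0.05,0,0,0,0,1,0,-0.03,0,0,0,0])

```text
clock: 11.02
tcp_pos: [0.5352, 0.0223, 0.1418]
orientation: [0.001, 0.756, 0.655, 0.002]
wrist_force: [0.6, 0.2, -0.3]
finger_gap: 0.0856
```

```bash
python3 -c "
from h import *
im=env.read_camera('wrist'); cv2.imwrite('pics/w6.png',im[:,:,::-1])
plan(.4659,-.0005,.11,107.3)"
```

```text
at [0.5317 0.0231 0.1417] yaw 81.9 gap 0.0855 ->yaw 107.3 rot [  0.1  -0.1 -25.4] t 11.07
[1, -0.0065, -0.0124, 0.0063, 0.0, -0.0, -5.1]
[1, -0.0054, -0.0129, 0.0063, 0.0, -0.0, -5.1]
[1, -0.0042, -0.0133, 0.0063, 0.0, -0.0, -5.1]
[1, -0.003, -0.0136, 0.0063, 0.0, -0.0, -5.1]
[1, -0.0018, -0.0139, 0.0063, 0.0, -0.0, -5.1]
```

View pics/w6.png

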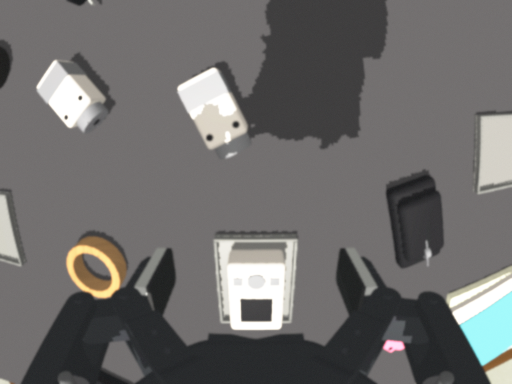

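The controller (256,289) lies flat within its walls. Next is motor one at (213,110), which is white and grey with its hub at (233,152).

Emit:
carry_out(moves=[1,-0.006,-0.01,0.005,0,0,-5,1,-0.0055,-0.014,0.008,0,0,-5,1,-0.004,-0.015,0.01,0,0,-5,1,-0.003,-0.013,0.008,0,0,-5,1,-0.001,-0.006,0.003,0,0,-5])

```text
clock: 11.7
tcp_pos: [0.4733, 0.002, 0.1093]
orientation: [0.003, 0.59, 0.808, 0.002]
wrist_force: [0.5, -0.1, 0.3]
finger_gap: 0.0854
```

```bash
python3 -c "
from h import *
s=env.get_state(); im=env.read_camera('wrist'); cv2.imwrite('pics/w7.png',im[:,:,::-1])
plan(.4659,-.0005,.021,107.3,1)
hsv=cv2.cvtColor(im,cv2.COLOR_RGB2HSV); m=((hsv[...,2]>120)&(hsv[...,1]<60)).astype(np.uint8)
m=cv2.morphologyEx(m,cv2.MORPH_CLOSE,np.ones((9,9)))
for c in cv2.findContours(m,cv2.RETR_EXTERNAL,cv2.CHAIN_APPROX_NONE)[0]:
    if cv2.contourArea(c)>800:
        w=castw(c.reshape(-1,2),.025,s)[:,:2].astype(np.float32); print(cv2.boundingRect(c),cv2.minAreaRect(w))
"
```

```text
at [0.4727 0.0019 0.1091] yaw 107.9 gap 0.0853 ->yaw 107.3 rot [0.4 0.1 0.6] t 11.75
[1, -0.0001, -0.0077, 0.088, 0.4, 0.1, 0.6]
(369, 344, 46, 40) ((0.6478043794631958, 0.24181385338306427), (0.11408404260873795, 0.052148353308439255), 46.8153190612793)
(96, 341, 47, 43) ((0.7479869723320007, -0.0904492735862732), (0.0527692548930645, 0.13354705274105072), 78.0626449584961)
(0, 0, 512, 384) ((0.47694122791290283, 0.14676496386528015), (0.5343664884567261, 0.9356036186218262), 5.014094352722168)
```

Emit:
carry_out(moves=[1,0,-0.007,0.02,0.3,0,0.6,1,0,0,0.035,0,0,0,1,0,0,0.022,0,0,0,1,0,0,0.008,0,0,0,1,0,0,0,0,0,0])

```text
clock: 12.38
tcp_pos: [0.4703, -0.001, 0.0246]
orientation: [0.004, 0.595, 0.803, 0.002]
wrist_force: [-0.0, -0.1, 0.1]
finger_gap: 0.0854
```

```bash
python3 -c "
from h import *
s=env.get_state(); im=env.read_camera('wrist'); cv2.imwrite('pics/w7.png',im[:,:,::-1])
plan(.4659,-.0005,.021,107.3,1)"
```

```text
at [ 0.4706 -0.001   0.025 ] yaw 106.9 gap 0.0852 ->yaw 107.3 rot [ 0.5  0.3 -0.4] t 12.43
[1, 0.0019, -0.0044, 0.0039, 0.5, 0.3, -0.4]
```

View pics/w7.png

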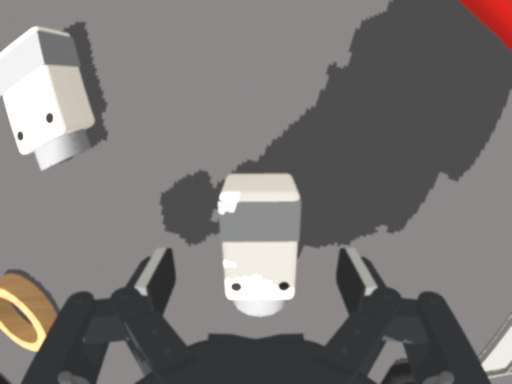

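The motor is aligned between the jaws, with its body from row 175 to row 298 and the hub at (260,305).

Emit:
carry_out(moves=[1,0.001,-0.005,0.004,0.4,0.2,-0.4,1,0,0,0,0,0,0,-1,0,0,0,0,0,0,-1,0,0,0,0,0,0,-1,0,0,0,0,0,0])

```text
clock: 13.05
tcp_pos: [0.4676, -0.0019, 0.0234]
orientation: [0.003, 0.592, 0.806, 0.001]
wrist_force: [-0.8, 0.6, 1.9]
finger_gap: 0.0348
```

Emit:
carry_out(moves=[-1,0,0,0,0,0,0,-1,0,0,0,0,0,0,-1,0,0,-0.02,0,0,0,-1,0,0,-0.03,0,0,0,-1,0,0,-0.015,0,0,0])

```text
clock: 13.68
tcp_pos: [0.4649, -0.0014, 0.0879]
orientation: [0.0, 0.592, 0.806, -0.0]
wrist_force: [0.2, -0.4, -0.9]
finger_gap: 0.0347
```

```bash
python3 -c "
from h import *
s=env.get_state(); im=env.read_camera('wrist'); cv2.imwrite('pics/w8.png',im[:,:,::-1])
plan(.5271,-.3982,.12,76.4,5,-1)
plan(.5271,-.3982,.12,76.4,8,-1)"
```

```text
at [ 0.4657 -0.0015  0.0892] yaw 107.3 gap 0.0352 ->yaw 76.4 rot [ 0.1  0.1 30.9] t 13.72
[-1, -0.0794, -0.0119, -0.006, 0.0, 0.0, 6.2]
[-1, -0.0802, -0.0033, -0.006, 0.0, 0.0, 6.2]
[-1, -0.0801, 0.0054, -0.0061, 0.0, 0.0, 6.2]
[-1, -0.0791, 0.014, -0.0061, 0.0, 0.0, 6.2]
[-1, -0.0771, 0.0224, -0.0061, 0.0, 0.0, 6.2]
at [ 0.4657 -0.0015  0.0892] yaw 107.3 gap 0.0352 ->yaw 76.4 rot [ 0.1  0.1 30.9] t 13.72
[-1, -0.0496, -0.0074, -0.0038, 0.0, 0.0, 3.9]
[-1, -0.05, -0.0041, -0.0038, 0.0, 0.0, 3.9]
[-1, -0.0502, -0.0007, -0.0038, 0.0, 0.0, 3.9]
[-1, -0.0501, 0.0027, -0.0038, 0.0, 0.0, 3.9]
[-1, -0.0498, 0.0061, -0.0038, 0.0, 0.0, 3.9]
[-1, -0.0493, 0.0094, -0.0038, 0.0, 0.0, 3.9]
[-1, -0.0485, 0.0127, -0.0038, 0.0, 0.0, 3.9]
[-1, -0.0476, 0.016, -0.0038, 0.0, 0.0, 3.9]
```

View pics/w8.png

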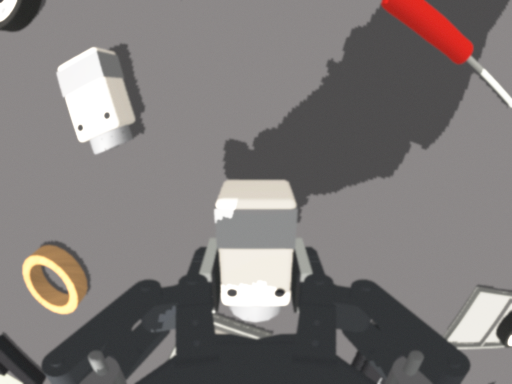

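The motor is held level. Moving to the far motor bay.

Emit:
carry_out(moves=[-1,-0.045,-0.007,-0.01,0,0,4,-1,-0.055,-0.005,-0.01,0,0,4,-1,-0.055,-0.001,0,0,0,4,-1,-0.055,0.003,0,0,0,4,-1,-0.055,0.006,0,0,0,4])

```text
clock: 14.35
tcp_pos: [0.5033, -0.268, 0.1079]
orientation: [0.0, 0.724, 0.69, 0.001]
wrist_force: [0.7, -0.4, -1.1]
finger_gap: 0.0346
```

```bash
python3 -c "
from h import *
plan(.5271,-.3982,.12,76.4,3,-1)"
```

```text
at [ 0.5033 -0.268   0.1079] yaw 87.2 gap 0.0346 ->yaw 76.4 rot [ 0.1 -0.  10.8] t 14.35
[-1, -0.043, 0.01, -0.004, 0.0, -0.0, 3.6]
[-1, -0.0422, 0.0127, -0.004, 0.0, -0.0, 3.6]
[-1, -0.0414, 0.0153, -0.004, 0.0, -0.0, 3.6]
```

Emit:
carry_out(moves=[-1,-0.045,0.01,0,0,0,3.6,-1,-0.045,0.013,0,0,0,3.6,-1,-0.028,0.013,0,0,0,3,-1,-0.006,0,0.015,0,0,0,-1,0,0,0.015,0,0,0])

```text
clock: 14.98
tcp_pos: [0.5239, -0.4031, 0.0716]
orientation: [-0.001, 0.786, 0.618, 0.001]
wrist_force: [-0.0, -0.2, -0.9]
finger_gap: 0.0349
```

```bash
python3 -c "
from h import *
s=env.get_state(); im=env.read_camera('wrist'); cv2.imwrite('pics/w9.png',im[:,:,::-1])
plan(.5271,-.3982,.0265,76.4,1,-1)"
```

```text
at [ 0.523  -0.4018  0.0693] yaw 76.4 gap 0.0348 ->yaw 76.4 rot [-0.2 -0.2  0. ] t 15.03
[-1, 0.0043, 0.0033, 0.0428, -0.2, -0.2, 0.0]
```

View pics/w9.png

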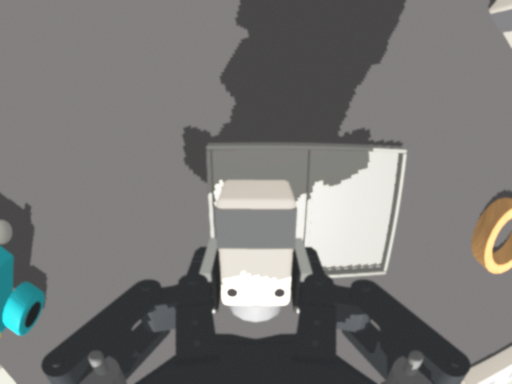

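The motor is lined up over the left-hand bay, between the walls at columns 210 and 306.

Emit:
carry_out(moves=[-1,0.004,0.003,0.015,0,0,0,-1,0,0,0.016,0,0,0,-1,0,0,0.006,0,0,0,-1,0,0,0,0,0,0,-1,0,0,0,0,0,0])

```text
clock: 15.65
tcp_pos: [0.5266, -0.3933, 0.0286]
orientation: [-0.005, 0.784, 0.62, 0.0]
wrist_force: [-0.2, -1.0, -0.3]
finger_gap: 0.0344
```

```bash
python3 -c "
from h import *
plan(.5271,-.3982,.0265,76.4,1,-1)"
```

```text
at [ 0.5266 -0.3933  0.0286] yaw 76.7 gap 0.0344 ->yaw 76.4 rot [-0.4 -0.4  0.3] t 15.65
[-1, -0.0046, 0.0017, 0.002, -0.4, -0.4, 0.3]
```

Emit:
carry_out(moves=[-1,-0.005,0.001,0,-0.4,-0.4,0.3,-1,0,0,0.002,0,0,0,-1,0,0,0.001,0,0,0,0.2,0,0,0,0,0,0,0.2,0,0,0,0,0,0])

```text
clock: 16.27
tcp_pos: [0.5273, -0.4003, 0.0275]
orientation: [0.002, 0.786, 0.618, -0.0]
wrist_force: [-0.8, 0.6, -0.0]
finger_gap: 0.051
```

Emit:
carry_out(moves=[0.2,0,0,0,0,0,0,0.2,0,0,-0.03,0,0,0,1,0,0,-0.05,0,0,0,1,0.02,-0.02,-0.03,0,0,0,1,0.03,-0.03,0,0,0,0])

```text
clock: 16.9
tcp_pos: [0.4908, -0.3406, 0.1397]
orientation: [0.003, 0.787, 0.617, 0.0]
wrist_force: [-0.7, 0.8, 0.1]
finger_gap: 0.085
```

```bash
python3 -c "
from h import *
im=env.read_camera('wrist'); cv2.imwrite('pics/w10.png',im[:,:,::-1])
plan(.418,-.138,.11,124.5,5,1)"
```

```text
at [ 0.4861 -0.3338  0.1377] yaw 76.4 gap 0.0851 ->yaw 124.5 rot [ -0.2  -0.2 -48.1] t 16.95
[1, 0.0348, -0.0224, 0.0057, -0.0, -0.0, -9.6]
[1, 0.0381, -0.0163, 0.0057, -0.0, -0.0, -9.6]
[1, 0.0403, -0.0097, 0.0056, -0.0, -0.0, -9.6]
[1, 0.0414, -0.0028, 0.0056, -0.0, -0.0, -9.6]
[1, 0.0412, 0.0041, 0.0056, -0.0, -0.0, -9.6]
```

View pics/w10.png

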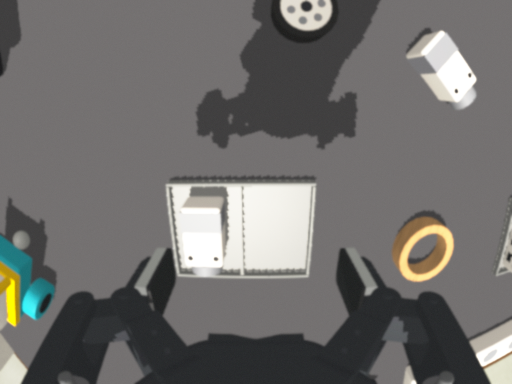

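Motor one is flat in its bay (205,235). Next is motor two, white and grey at (443,68), not the pink one.

Emit:
carry_out(moves=[1,0.03,-0.02,0.005,0,0,-9.6,1,0.04,-0.016,0.005,0,0,-9.6,1,0.042,-0.01,0.006,0,0,-9.6,1,0.042,-0.003,0.006,0,0,-9.6,1,0.025,0.003,0.006,0,0,-8])

```text
clock: 17.58
tcp_pos: [0.4214, -0.1506, 0.1105]
orientation: [-0.0, 0.468, 0.884, 0.0]
wrist_force: [0.9, 0.2, 0.1]
finger_gap: 0.0858
```

```bash
python3 -c "
from h import *
plan(.418,-.138,.11,124.5,1,1)"
```

```text
at [ 0.4214 -0.1506  0.1105] yaw 124.2 gap 0.0858 ->yaw 124.5 rot [ 0.  -0.1 -0.3] t 17.57
[1, 0.0124, 0.0043, 0.0005, 0.0, -0.1, -0.3]
```

Emit:
carry_out(moves=[1,0.01,0.004,0,0,0,0,1,0,0,0.03,0,0,0,1,0,0,0.03,0,0,0,1,0,0,0.014,0,0,0,1,0,0,0,0,0,0])

```text
clock: 18.2
tcp_pos: [0.422, -0.1408, 0.0367]
orientation: [0.002, 0.473, 0.881, -0.0]
wrist_force: [0.8, -0.4, -1.3]
finger_gap: 0.0855
```

```bash
python3 -c "
from h import *
s=env.get_state(); im=env.read_camera('wrist'); cv2.imwrite('pics/w11.png',im[:,:,::-1])
plan(.418,-.138,.021,124.5,1,1)"
```

```text
at [ 0.4224 -0.1411  0.0372] yaw 123.6 gap 0.0857 ->yaw 124.5 rot [ 0.2  0.3 -0.9] t 18.25
[1, 0.0051, -0.002, 0.0162, 0.2, 0.3, -0.9]
```

View pics/w11.png

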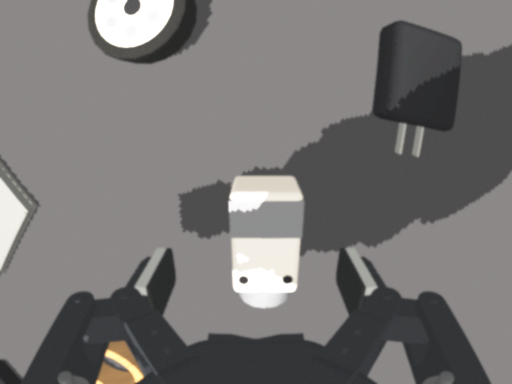

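Motor two is square between the jaws at (265,235). Descending and gripping.

Emit:
carry_out(moves=[1,0.004,-0.002,0.011,0,0.3,-0.5,1,0,0,0.005,0,0,0,1,0,0,0,0,0,0,-1,0,0,0,0,0,0,-1,0,0,0,0,0,0])

```text
clock: 18.88
tcp_pos: [0.4202, -0.1401, 0.0221]
orientation: [0.003, 0.47, 0.883, 0.001]
wrist_force: [0.1, -0.0, 0.6]
finger_gap: 0.0517
```

Emit:
carry_out(moves=[-1,0,0,0,0,0,0,-1,0,0,0,0,0,0,-1,0,0,0,0,0,0,-1,0,0,0,0,0,0,-1,0,0,0,0,0,0])

```text
clock: 19.5
tcp_pos: [0.4205, -0.1401, 0.0227]
orientation: [0.003, 0.47, 0.883, 0.001]
wrist_force: [1.1, 0.2, -0.0]
finger_gap: 0.0349
```

```bash
python3 -c "
from h import *
plan(.5433,-.3312,.11,76.4,5,-1)"
```

```text
at [ 0.4205 -0.1401  0.0227] yaw 124.0 gap 0.0349 ->yaw 76.4 rot [ 0.4  0.1 47.6] t 19.5
[-1, -0.0455, -0.0009, -0.0173, 0.1, 0.0, 9.5]
[-1, -0.045, 0.0066, -0.0173, 0.1, 0.0, 9.5]
[-1, -0.0433, 0.0139, -0.0173, 0.1, 0.0, 9.5]
[-1, -0.0404, 0.0209, -0.0174, 0.1, 0.0, 9.5]
[-1, -0.0364, 0.0272, -0.0174, 0.1, 0.0, 9.5]
```

Emit:
carry_out(moves=[-1,0,0,-0.04,0,0,0,-1,-0.04,-0.001,-0.045,0,0,9.5,-1,-0.048,0.007,-0.005,0,0,9.5,-1,-0.045,0.014,0,0,0,9.5,-1,-0.042,0.021,0,0,0,9.5])

```text
clock: 20.12
tcp_pos: [0.5165, -0.2954, 0.1148]
orientation: [0.0, 0.737, 0.676, 0.002]
wrist_force: [0.8, -0.4, -0.4]
finger_gap: 0.0347
```

```bash
python3 -c "
from h import *
plan(.5433,-.3312,.07,76.4,1,-1)"
```

```text
at [ 0.5165 -0.2954  0.1148] yaw 85.0 gap 0.0347 ->yaw 76.4 rot [ 0.1 -0.1  8.6] t 20.12
[-1, -0.0335, 0.0297, 0.0449, 0.1, -0.1, 8.6]
```

Emit:
carry_out(moves=[-1,-0.022,0.018,0,0,0,5,-1,-0.006,0.007,0,0,0,3,-1,0,0,0,0,0,0.5,-1,0,0,0.02,0,0,0,-1,0,0,0.01,0,0,0])

```text
clock: 20.75
tcp_pos: [0.5399, -0.3299, 0.0831]
orientation: [0.001, 0.787, 0.616, 0.002]
wrist_force: [-0.0, 0.3, -0.4]
finger_gap: 0.035
```

```bash
python3 -c "
from h import *
plan(.5433,-.3312,.0265,76.4,1,-1)"
```

```text
at [ 0.5399 -0.3299  0.0831] yaw 76.1 gap 0.035 ->yaw 76.4 rot [ 0.2 -0.1 -0.3] t 20.75
[-1, -0.0006, 0.0034, 0.0566, 0.2, -0.1, -0.3]
```

Emit:
carry_out(moves=[-1,0,0.003,0.018,0,0,0,-1,0,0,0.02,0,0,0,-1,0,0,0.01,0,0,0,-1,0,0,0.002,0,0,0,-1,0,0,0,0,0,0])

```text
clock: 21.38
tcp_pos: [0.5427, -0.3289, 0.0301]
orientation: [-0.0, 0.787, 0.617, 0.002]
wrist_force: [-0.5, 0.3, -1.1]
finger_gap: 0.0349
```

```bash
python3 -c "
from h import *
s=env.get_state(); im=env.read_camera('wrist'); cv2.imwrite('pics/w12.png',im[:,:,::-1])
plan(.5433,-.3312,.0265,76.4,1,-1)"
```

```text
at [ 0.5428 -0.329   0.0303] yaw 76.2 gap 0.0349 ->yaw 76.4 rot [ 0.1 -0.1 -0.2] t 21.43
[-1, -0.002, 0.001, 0.0038, 0.1, -0.1, -0.2]
```

View pics/w12.png

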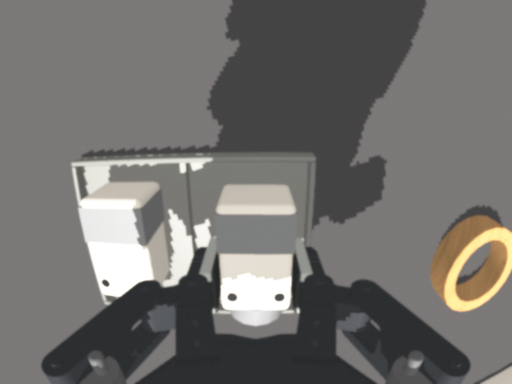

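The motor is inside the second bay (columns 190–312), with clear space to motor one. Lowering and releasing.

Emit:
carry_out(moves=[-1,-0.001,0,0.003,0,0,0,-1,0,0,0.001,0,0,0,0.2,0,0,0,0,0,0,0.2,0,0,0,0,0,0,0.2,0,0,0,0,0,0])

```text
clock: 22.05
tcp_pos: [0.5438, -0.3311, 0.0282]
orientation: [0.002, 0.787, 0.617, 0.002]
wrist_force: [-0.2, -0.5, 0.8]
finger_gap: 0.051
```

Emit:
carry_out(moves=[0.2,0,0,-0.03,0,0,0,0.2,0,0,-0.05,0,0,0,1,0,-0.04,-0.02,0,0,0,1,0.01,-0.055,0,0,0,0,1,0.01,-0.04,0,0,0,0])

```text
clock: 22.68
tcp_pos: [0.4166, -0.2804, 0.1304]
orientation: [0.004, 0.786, 0.618, 0.002]
wrist_force: [-0.5, -0.8, 0.7]
finger_gap: 0.086
```

```bash
python3 -c "
from h import *
plan(.3471,-.2631,.11,76.4,2,1)"
```

```text
at [ 0.4166 -0.2804  0.1304] yaw 76.3 gap 0.086 ->yaw 76.4 rot [ 0.5  0.1 -0.1] t 22.68
[1, 0.0002, -0.0359, 0.0099, 0.2, 0.0, -0.1]
[1, 0.0002, -0.0358, 0.0101, 0.2, 0.0, -0.1]
```

Emit:
carry_out(moves=[1,0,-0.035,0,0.3,0,0,1,0,-0.024,0.01,0.2,0,0,1,0,-0.004,0.03,0,0,0,1,0,0,0.03,0,0,0,1,0,0,0.008,0,0,0])

```text
clock: 23.3
tcp_pos: [0.3517, -0.2643, 0.0532]
orientation: [0.003, 0.787, 0.617, -0.001]
wrist_force: [-0.5, -0.2, -0.1]
finger_gap: 0.0852
```

```bash
python3 -c "
from h import *
s=env.get_state(); im=env.read_camera('wrist'); cv2.imwrite('pics/w13.png',im[:,:,::-1])
plan(.3471,-.2631,.021,76.4,1,1)
hsv=cv2.cvtColor(im,cv2.COLOR_RGB2HSV); m=((hsv[...,2]>170)&(hsv[...,1]<50)).astype(np.uint8)
m[:, :150]=0; m[:,360:]=0; m=cv2.morphologyEx(m,cv2.MORPH_CLOSE,np.ones((15,15)))
for c in cv2.findContours(m,cv2.RETR_EXTERNAL,cv2.CHAIN_APPROX_NONE)[0]:
    if cv2.contourArea(c)>500:
        w=castw(c.reshape(-1,2),.028,s)[:,:2].astype(np.float32); print(cv2.boundingRect(c),cv2.minAreaRect(w))
"
```

```text
at [ 0.3519 -0.2645  0.0531] yaw 76.2 gap 0.0853 ->yaw 76.4 rot [ 0.2  0.3 -0.2] t 23.35
[1, 0.0003, -0.0051, 0.032, 0.2, 0.3, -0.2]
(218, 198, 74, 65) ((0.3464864194393158, -0.26347434520721436), (0.04305460304021835, 0.04177584871649742), 76.41815185546875)
(161, 0, 76, 87) ((0.23434774577617645, -0.2657328248023987), (0.038859520107507706, 0.05036093294620514), 79.68019104003906)
```

The wrist fit of wheel two (0.3465, -0.2635) agrees with the top view, so I'm descending and gripping it.

Emit:
carry_out(moves=[1,0,-0.005,0.018,0,0,0,1,0,0,0.012,0,0,0,1,0,0,0.002,0,0,0,1,0,0,0,0,0,0,-1,0,0,0,0,0,0], squeeze=40)

```text
clock: 23.98
tcp_pos: [0.3503, -0.2663, 0.0236]
orientation: [0.006, 0.787, 0.618, -0.0]
wrist_force: [0.2, 0.4, -0.7]
finger_gap: 0.0698
```

Emit:
carry_out(moves=[-1,0,0,0,0,0,0,-1,0,0,0,0,0,0,-1,0,0,0,0,0,0,-1,0,0,0,0,0,0,-1,0,0,0,0,0,0])

```text
clock: 24.6
tcp_pos: [0.3509, -0.2668, 0.0248]
orientation: [0.007, 0.786, 0.618, -0.0]
wrist_force: [-0.4, -0.1, -1.1]
finger_gap: 0.0543
```

```bash
python3 -c "
from h import *
plan(.5341,.3176,.13,144,12,-1)"
```

```text
at [ 0.3509 -0.2668  0.0248] yaw 76.3 gap 0.0543 ->yaw 144 rot [  0.2   0.8 -67.7] t 24.6
[-1, 0.0509, 0.0034, -0.0092, 0.0, 0.1, -5.6]
[-1, 0.0503, 0.0084, -0.0091, 0.0, 0.1, -5.6]
[-1, 0.0492, 0.0133, -0.0091, 0.0, 0.1, -5.6]
[-1, 0.0477, 0.018, -0.009, 0.0, 0.1, -5.6]
[-1, 0.0457, 0.0226, -0.009, 0.0, 0.1, -5.6]
[-1, 0.0433, 0.027, -0.0089, 0.0, 0.1, -5.6]
[-1, 0.0404, 0.0311, -0.0089, 0.0, 0.1, -5.6]
[-1, 0.0372, 0.035, -0.0089, 0.0, 0.1, -5.6]
[-1, 0.0336, 0.0384, -0.0088, 0.0, 0.1, -5.6]
[-1, 0.0296, 0.0416, -0.0088, 0.0, 0.1, -5.6]
[-1, 0.0254, 0.0443, -0.0088, 0.0, 0.1, -5.6]
[-1, 0.0209, 0.0465, -0.0088, 0.0, 0.1, -5.6]
```

Emit:
carry_out(moves=[-1,0,0,-0.04,0,0,0,-1,0.035,0.002,-0.045,0,0,-3,-1,0.055,0.009,-0.015,0,0,-5.6,-1,0.055,0.014,0,0,0,-5.6,-1,0.053,0.018,0,0,0,-5.6])

```text
clock: 25.22
tcp_pos: [0.4184, -0.0719, 0.1271]
orientation: [0.009, 0.668, 0.744, -0.0]
wrist_force: [1.1, -0.1, 0.7]
finger_gap: 0.054
```

```bash
python3 -c "
from h import *
plan(.5341,.3176,.12,144,8,-1)"
```

```text
at [ 0.4184 -0.0719  0.1271] yaw 96.1 gap 0.054 ->yaw 144 rot [  0.3   1.  -47.9] t 25.23
[-1, 0.0469, 0.0196, 0.0005, 0.0, 0.1, -6.0]
[-1, 0.0446, 0.0244, 0.0006, 0.0, 0.1, -6.0]
[-1, 0.0418, 0.0289, 0.0007, 0.0, 0.1, -6.0]
[-1, 0.0386, 0.0331, 0.0007, 0.0, 0.1, -6.0]
[-1, 0.0349, 0.0369, 0.0008, 0.0, 0.1, -6.0]
[-1, 0.0309, 0.0403, 0.0008, 0.0, 0.1, -6.0]
[-1, 0.0265, 0.0433, 0.0009, 0.0, 0.1, -6.0]
[-1, 0.0218, 0.0459, 0.0009, 0.0, 0.1, -6.0]
```

Emit:
carry_out(moves=[-1,0.047,0.02,0,0,0.1,-6,-1,0.046,0.025,0,0,0.1,-6,-1,0.043,0.03,0,0,0.1,-6,-1,0.039,0.033,0,0,0.1,-6,-1,0.035,0.037,0,0,0.1,-6])

```text
clock: 25.85
tcp_pos: [0.4918, 0.1849, 0.1263]
orientation: [0.006, 0.445, 0.896, 0.001]
wrist_force: [0.7, -1.2, -0.1]
finger_gap: 0.0543
```

```bash
python3 -c "
from h import *
plan(.5341,.3176,.12,144,3,-1)"
```

```text
at [0.4918 0.1849 0.1263] yaw 127.2 gap 0.0543 ->yaw 144 rot [  0.3   0.7 -16.8] t 25.85
[-1, 0.0267, 0.0379, 0.0021, 0.1, 0.2, -5.6]
[-1, 0.0229, 0.0404, 0.0021, 0.1, 0.2, -5.6]
[-1, 0.0188, 0.0424, 0.0021, 0.1, 0.2, -5.6]
```

Emit:
carry_out(moves=[-1,0.027,0.038,0,0.1,0.2,-5.6,-1,0.024,0.042,0,0.1,0.2,-5.6,-1,0.012,0.034,0,0,0.2,-5,-1,0,0.006,0.01,0,0,0,-1,0,0,0.02,0,0,0])

```text
clock: 26.48
tcp_pos: [0.5387, 0.3224, 0.0948]
orientation: [0.002, 0.307, 0.952, 0.001]
wrist_force: [0.1, -0.6, -0.4]
finger_gap: 0.0542
```

```bash
python3 -c "
from h import *
plan(.537,.3216,.06,144,1,-1)"
```

```text
at [0.5387 0.3224 0.0948] yaw 144.2 gap 0.0542 ->yaw 144 rot [0.2 0.1 0.2] t 26.48
[-1, 0.001, -0.0017, 0.0348, 0.2, 0.1, 0.2]
```

Target TCP z at release is about 0.028, since the pick was at 0.0248.

Emit:
carry_out(moves=[-1,0.001,-0.002,0.02,0,0,0,-1,0,0,0.02,0,0,0,-1,0,0,0.01,0,0,0,-1,0,0,0,0,0,0,-1,0,0,0,0,0,0])

```text
clock: 27.1
tcp_pos: [0.5336, 0.3168, 0.0397]
orientation: [-0.001, 0.31, 0.951, -0.002]
wrist_force: [0.0, -1.0, -0.3]
finger_gap: 0.0545
```

```bash
python3 -c "
from h import *
s=env.get_state(); im=env.read_camera('wrist'); cv2.imwrite('pics/w14.png',im[:,:,::-1])
plan(.537,.3216,.028,144,1,-1)"
```

```text
at [0.5337 0.3169 0.0398] yaw 143.9 gap 0.0541 ->yaw 144 rot [-0.3 -0.  -0.1] t 27.15
[-1, 0.0001, 0.0058, 0.0118, -0.3, -0.0, -0.1]
```

View pics/w14.png

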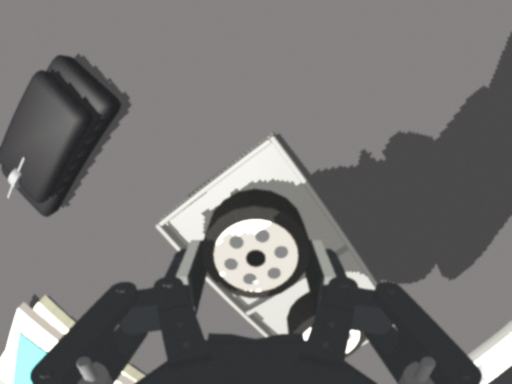

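The wheel is over the near bay. It is clear of wheel one (330,320) and of the mouse (65,130).

Emit:
carry_out(moves=[-1,0,0.004,0.008,0,0,0,-1,0,0,0.003,0,0,0,-1,0,0,0.001,0,0,0,-1,0,0,0,0,0,0,-1,0,0,0,0,0,0])

```text
clock: 27.78
tcp_pos: [0.5373, 0.3209, 0.0285]
orientation: [0.0, 0.31, 0.951, -0.001]
wrist_force: [0.3, 0.4, -0.2]
finger_gap: 0.0543
```

```bash
python3 -c "
from h import *
plan(.537,.3216,.0275,144,1,-1)"
```

```text
at [0.5373 0.3209 0.0285] yaw 143.9 gap 0.0543 ->yaw 144 rot [-0.1  0.1 -0.1] t 27.77
[-1, 0.0006, 0.0004, 0.001, -0.1, 0.1, -0.1]
```

Emit:
carry_out(moves=[-1,0,0,0.001,0,0,0,0.7,0,0,0,0,0,0,0.7,0,0,0,0,0,0,0.7,0,0,0,0,0,0,0.7,0,0,0,0,0,0])

```text
clock: 28.4
tcp_pos: [0.5375, 0.321, 0.0279]
orientation: [0.001, 0.31, 0.951, -0.001]
wrist_force: [0.5, 0.3, -0.1]
finger_gap: 0.0729
```

Emit:
carry_out(moves=[0.7,0,0,-0.03,0,0,0,0.7,0,0,-0.05,0,0,0,0.7,0,0,-0.06,0,0,0,0.7,0.04,0,-0.06,0,0,0,0.7,0.06,0,0,0,0,0])

```text
clock: 29.02
tcp_pos: [0.4627, 0.3763, 0.224]
orientation: [-0.0, 0.313, 0.95, -0.001]
wrist_force: [0.1, 0.6, -0.7]
finger_gap: 0.0727
```

Emit:
carry_out(moves=[0.7,0.06,0,0,0,0,0,0.7,0.06,0,0,0,0,0,0.7,0.06,0,0,0,0,0,0.7,0.05,0,0,0,0,0,0.7,0.02,0,0,0,0,0])

```text
clock: 29.65
tcp_pos: [0.2542, 0.5307, 0.2265]
orientation: [0.001, 0.313, 0.95, 0.002]
wrist_force: [0.5, -0.2, -0.9]
finger_gap: 0.0727
```

```bash
python3 -c "
from h import *
print(env.get_state()['tcp_pos'],env.get_state()['clock'])
im=env.read_camera('top')[:,:,::-1]; cv2.imwrite('t15.png',im); cv2.imwrite('pics/t15.png',cv2.resize(im,None,fx=1.5,fy=1.5))"
```

```text
[0.25417477 0.53073633 0.22654378] 29.65
```

View pics/t15.png

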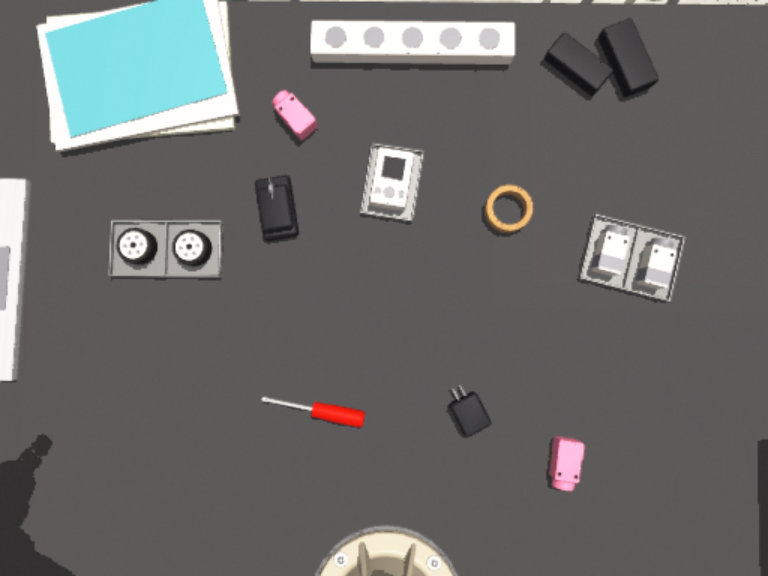

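```bash
python3 -c "
from h import *
T={'w':(.5332,.3611,1.2),'c':(.6463,.0063,-8),'m':(.5352,-.3647,-13.6)}
for k,u,v,z in [('w',135,245,.031),('w',190,246.5,.031),('c',391,179.5,.03),('m',612,249,.02),('m',659,263,.02)]:
    p=cast('top',[u/1.5,v/1.5],z)[0]; x,y,a=T[k]; a=np.radians(a); d=p[:2]-[x,y]
    print(k,(d@[[np.cos(a),-np.sin(a)],[np.sin(a),np.cos(a)]]*1e3).round(1))
env.hand_in()"
```

```text
w [ 1.1 39.2]
w [ -1.2 -46.6]
c [-2.7  0.9]
m [ 1.4 33.8]
m [ -1.3 -39.5]
the job is handed in; nothing more can be done
```

All five kit parts are sorted: one wheel in each wheel bay, one motor in each motor bay, and the controller in its tray. I handed the job in at about 30 s, and hand-in gives no verdict.

The last top view shows every part inside its walls. Measured off bay centre from that picture:

| Part | Off-centre | Limit |
|---|---|---|
| Wheels | up to about 4.5 mm | 16 mm |
| Motors | up to about 5 mm | 16 mm lengthways (x), 18 mm across (y) |
| Controller | about 3 mm | 14 mm |

- **Left alone:** the mouse, the tape and the pink look-alikes sit at the same pixels as at the start.
- **Arm:** it ended clear of everything, with the gripper empty.
- **Not measured:** tilt and height on the bay floor. In the pictures the parts look flat, and I let each go within about 2 mm of its floor.
- **Failed check:** one wrist-camera fit of the first motor failed because the colour mask merged with its surroundings. I used the top-view position instead, and a closer look confirmed it.

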